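Put the angle plates away in two crossed piles by size

ROBOT

A 7-joint arm with a two-finger parallel gripper is mounted at the origin on a cart in front of the work surface, level with it; the furniture and walls round the work are solid. World frame = base frame: x ahead of the robot, y to its left, z up, the work surface at z = 0. Lengths are in m, angles in rad, forces in N, time in s.
With the tool pointing down it reaches from about 0.4 to 0.85 m from the base axis. Payload 4.5 kg.
Tool frame: the origin (TCP) lies at the very end of the fingers, on their centre line; the grasp point (between the pads) lies 19 mm behind it; z points along the fingers, y is the line along which they close (so a half turn about z gives the same grasp; the last joint's range is limited). The gripper opens to 85 mm and grips with 20 to 120 N. Pads are 22 mm wide; open, the fingers measure 114 mm over their backs; the gripper's body (76 mm by 85 mm) begins 54 mm behind the grasp point. The pads swing forward as they close: fully open they stand 13 mm farther back than shut.
Start: joints at [1.363, 0.689, -0.195, 1.565, 0.157, 0.902, -0.215], TCP at [0.15, -0.607, 0.231] pointing down, gripper open.
Joint ranges: [-3.01, 3.01], [-0.46, 2.08], [-1.47, 1.51], [0.13, 2.56], [-1, 4.14], [0.04, 2.09], [-2.66, 2.66]. Speed limits (rad/s): [2.57, 2.57, 3.14, 3.14, 3.14, 3.14, 3.14].

INTERFACE

Orientations are given as a rotation vector (axis times angle).
In Python, from cell import arm gives the robot as it stands. The module is installed in compiled form; this text tells all that it offers.
- The arm moves only by the tool send_rows, never from a script. Its argument "increments" is a list of rows, each a list of 3 entries, a list of its own where there are three numbers: the shift along the tool's x, y, z in m, then the turn, a rotation vector about the tool's x, y, z in rad, then the finger opening in m, from 0 to 0.0854. A call has 1 to 8 rows; each row shifts and turns the commanded pose from where the row before left it, along the tool's axes as they then stand; what a row does not reach is not made up. A row lasts 1/10 s, in which the tool goes at most 50 mm and 8.59 degrees, less where a joint would pass 70% of its speed; a pose out of reach is approached as far as the arm can. A call with a gripper value outside its range is refused whole. The fingers move at their own pace and stop on an object; "force" is the grip in N (left out, the last holds). Time passes only in rows, so rows that do not move let the fingers close. It gives the time, the measured TCP pose, the force, the opening and the grip force at its end, in the units of the state.
- arm.get_state(): the state, without advancing time (a new reading comes with each control period).
- arm.snapshot(name): name is "scene" or "top" or "wrist"; returns a dict with "pixels" (384x512x3 uint8, red, green, blue), "fx", "fy", "cx", "cy" (pixels), "extrinsics" (4x4, takes a point from camera to world coordinates); the wrist camera has in their place "mount" (4x4, takes a point from camera to tool coordinates, whose origin is the TCP and whose axes are the flange's). Camera axes: x right, y down, z forward; pixel columns grow to the right and rows downward; lengths in m; the calibration is good to about 2 mm. A picture is of the moment at which its call begins: read the wrist's pose just before it. There is no depth.
- arm.job_done(): hands the job in; it is judged then, once.
The state is a dict: "t": time; "joint_positions": joint angles; "dq": joint speeds; "effort": joint torques, N m; "position": TCP position; "eef_rot": TCP orientation; "contact_force": force on the tool from outside, world axes, zero at the start; "wrist_torque": the same for the moment, N m; "gripper_width": opening from 0.0 (shut) to 1.0 (fully open); "grasp_force": force on a finger pad.
Only numpy, scipy, OpenCV 4.12 (cv2) and the standard library are available. Lean on these libraries where they do the work, as an engineer would, in place of code of your own. Each camera call takes 0.05 s, during which the arm holds its last target. There are 200 camera calls.

TASK

Put the four L-shaped angle plates away: pile the two large ones on the large black board and the two small ones on the small black board, one flat on the other. In each pile centre both plates on the board, square with its edges, and turn the upper one half a turn from the lower, so that its corner lies over the lower one's open notch and the pile stays balanced. Leave the straight bar where it lies.

Things in the scene. Friction and masses are not known exactly. Their poses are not given: they have to be found in the camera images.
- plate_large_a: large angle plate (one of two): flat aluminium L, outer edges 84 mm, legs 36 mm wide, 14 mm thick, about 180 g, lying flat. Origin: underside, centre of the L's 84 mm outer square (in the notch, just off the metal). Outer corner at (-42, -42) mm; legs run from it along +x and +y, z up. Grip across a leg; centre lines y = -24 (x leg), x = -24 (y leg).
- plate_large_b: large angle plate (one of two): flat aluminium L, outer edges 84 mm, legs 36 mm wide, 14 mm thick, about 180 g, lying flat. Origin: underside, centre of the L's 84 mm outer square (in the notch, just off the metal). Outer corner at (-42, -42) mm; legs run from it along +x and +y, z up. Grip across a leg; centre lines y = -24 (x leg), x = -24 (y leg).
- plate_small_a: small angle plate (one of two): flat aluminium L, outer edges 58 mm, legs 26 mm wide, 14 mm thick, about 88 g, lying flat. Origin: underside, centre of the L's 58 mm outer square (in the notch, just off the metal). Outer corner at (-29, -29) mm; legs run from it along +x and +y, z up. Grip across a leg; centre lines y = -16 (x leg), x = -16 (y leg).
- plate_small_b: small angle plate (one of two): flat aluminium L, outer edges 58 mm, legs 26 mm wide, 14 mm thick, about 88 g, lying flat. Origin: underside, centre of the L's 58 mm outer square (in the notch, just off the metal). Outer corner at (-29, -29) mm; legs run from it along +x and +y, z up. Grip across a leg; centre lines y = -16 (x leg), x = -16 (y leg).
- board_large: the large storage board: a square black breadboard 94 x 94 mm, 12 mm high, fixed to the table, its flat top marked with a 5 x 5 grid of small steel holes. Origin: centre of its underside; x and y along its edges. The 84 mm plates go on it.
- board_small: the small storage board: a square black breadboard 66 x 66 mm, 12 mm high, fixed to the table, its flat top marked with a 4 x 4 grid of small steel holes. Origin: centre of its underside; x and y along its edges. The 58 mm plates go on it.
- plate_large_b_corner (a point): the outer corner of that plate's L, on its top face (42 mm from the origin along -x and along -y, 14 mm up)
- plate_small_b_corner (a point): the outer corner of that plate's L, on its top face (29 mm from the origin along -x and along -y, 14 mm up)
- bar: a straight aluminium bar with two screw holes, 84 x 36 x 14 mm, loose, not an L: not to be moved. Origin: centre of its underside, x along its length
- instrument (a point): fixed point on the table at the near left corner of the tall instrument (scan head and microscope) that fills the back right: solid at greater x and smaller y than this point. Swing past it with the arm drawn in (tool about 0.43 m from the base axis). A 75 mm bottle, a key holder and a thin cable stand in front of it, within 0.15 m; no plate lies there.

How it is judged:
At the end, for the whole second after the job is handed in: Each board carries its two plates, one flat on the other (tilt < 0.1 rad), at rest, each centred (centre of its outer square) within 12 mm of the board's centre, edges within 0.2 rad of the board's edges, the two half a turn apart; either may be lower, any quarter turn (horizontal distance between each of plate_large_a, plate_large_b and board_large below 0.012 m and angle between each of plate_large_a, plate_large_b, plate_small_a, plate_small_b's own z axis and vertical below 0.1 rad and (angle between the x axis of plate_large_a and the x axis of board_large, either way round below 0.2 rad or angle between the x axis of plate_large_a and the y axis of board_large, either way round below 0.2 rad) and height (world z) of each of plate_large_a, plate_large_b, plate_small_a, plate_small_b below 0.032 m and linear speed of each of plate_large_a, plate_large_b, plate_small_a, plate_small_b below 0.02 m/s and (angle between the x axis of plate_large_b and the x axis of board_large, either way round below 0.2 rad or angle between the x axis of plate_large_b and the y axis of board_large, either way round below 0.2 rad) and x of plate_large_b_corner in the frame of plate_large_a above 0 m and y of plate_large_b_corner in the frame of plate_large_a above 0 m and ((z of plate_large_a in the frame of plate_large_b between 0.01 and 0.018 m and z of plate_large_b in the frame of board_large below 0.016 m) or (z of plate_large_b in the frame of plate_large_a between 0.01 and 0.018 m and z of plate_large_a in the frame of board_large below 0.016 m)) and horizontal distance between each of plate_small_a, plate_small_b and board_small below 0.012 m and (angle between the x axis of plate_small_a and the x axis of board_small, either way round below 0.2 rad or angle between the x axis of plate_small_a and the y axis of board_small, either way round below 0.2 rad) and (angle between the x axis of plate_small_b and the x axis of board_small, either way round below 0.2 rad or angle between the x axis of plate_small_b and the y axis of board_small, either way round below 0.2 rad) and x of plate_small_b_corner in the frame of plate_small_a above 0 m and y of plate_small_b_corner in the frame of plate_small_a above 0 m and ((z of plate_small_a in the frame of plate_small_b between 0.01 and 0.018 m and z of plate_small_b in the frame of board_small below 0.016 m) or (z of plate_small_b in the frame of plate_small_a between 0.01 and 0.018 m and z of plate_small_a in the frame of board_small below 0.016 m))); the robot touches nothing.
It fails at once if the straight bar is moved more than 20 mm (distance of bar from where it was at the start of the episode above 0.02 m).
It also fails if it takes over 120 s, if anything falls off the work surface, if the arm or the gripper's body presses on something with over 40 N, if the wrist force passes 120 N, or if a joint passes its speed limit or range.

## Working session

There is one attempt and no reset: what is moved stays moved. The work goes in short steps, Python scripts to look and compute and a tool call to move; the robot and the scene stay as the last step left them, time stands still between calls to the robot, and variables do not carry over. Pictures are saved under pics/ and viewed, at most 14 in all, crops included, and the job is handed in when it is done.

Besides the shell and the picture viewer there is one more tool, called after "Request:" as a command line: name --argument value ..., lists and objects as JSON in quotes. send_rows: Moves the arm, as the interface text tells. Its arguments: {"type":"object","properties":{"increments":{"type":"array","items":{"type":"array"}},"force":{"type":"number"}},"required":["increments"]}

```bash
mkdir -p pics
cat > h.py <<'E'
import numpy as np, cv2
from cell import arm
from scipy.spatial.transform import Rotation as R
def snap(name,fn=None):
    s=arm.get_state(); d=arm.snapshot(name)
    if fn: cv2.imwrite('pics/'+fn,d['pixels'][:,:,::-1])
    if 'mount' in d:
        T=np.eye(4);T[:3,:3]=R.from_rotvec(s['eef_rot']).as_matrix();T[:3,3]=s['position'];d['extrinsics']=T@np.array(d['mount'])
    return d
def ray(d,uv,z):
    uv=np.atleast_2d(np.asarray(uv,float)); T=np.array(d['extrinsics'])
    v=np.c_[(uv[:,0]-d['cx'])/d['fx'],(uv[:,1]-d['cy'])/d['fy'],np.ones(len(uv))]@T[:3,:3].T
    return T[:3,3]+v*((z-T[2,3])/v[:,2])[:,None]
def pix(d,p):
    T=np.linalg.inv(d['extrinsics']);q=np.atleast_2d(p)@T[:3,:3].T+T[:3,3]
    return np.c_[q[:,0]/q[:,2]*d['fx']+d['cx'],q[:,1]/q[:,2]*d['fy']+d['cy']]
E
python3 - <<'E'
from h import *
np.set_printoptions(precision=3,suppress=True)
print(arm.get_state())
for n in('scene','top'):
    d=snap(n,n+'0.png');np.save(n+'0.npy',d,allow_pickle=True);print(n,d['fx'],d['cx'],d['cy'],np.array(d['extrinsics']))
E
```

```text
{'t': 0.0, 'joint_positions': array([ 1.363,  0.69 , -0.195,  1.566,  0.157,  0.902, -0.215]), 'dq': array([-0.001,  0.001,  0.   ,  0.   ,  0.   , -0.   ,  0.001]), 'effort': array([ -0.   , -53.961,  -1.267, -15.854,   0.009,   0.01 ,  -0.   ]), 'position': array([ 0.149, -0.606,  0.23 ]), 'eef_rot': array([-3.117, -0.379,  0.   ]), 'contact_force': array([-1.319,  0.302, -0.05 ]), 'wrist_torque': array([ 0.018,  0.038, -0.01 ]), 'grasp_force': 0.0, 'gripper_width': 1.0036807788215314}
scene 433.62945987945744 255.04469460990657 189.30690942910607 [[-0.559 -0.596  0.577 -0.375]
 [-0.829  0.386 -0.404  0.555]
 [ 0.018 -0.705 -0.709  1.124]
 [ 0.     0.     0.     1.   ]]
top 402.16982354644045 249.36270219845878 192.28236451548858 [[-0.028 -0.979  0.203  0.3  ]
 [-1.     0.028 -0.    -0.059]
 [-0.006 -0.202 -0.979  1.179]
 [ 0.     0.     0.     1.   ]]
```

View pics/top0.png

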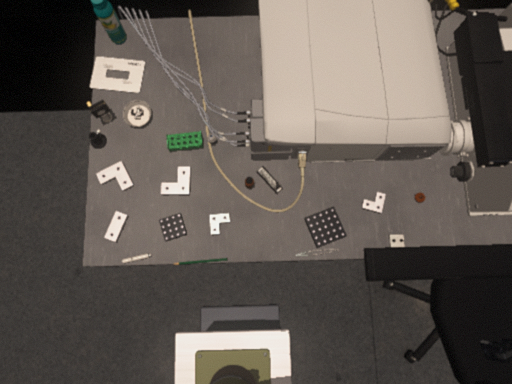

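View pics/scene0.png

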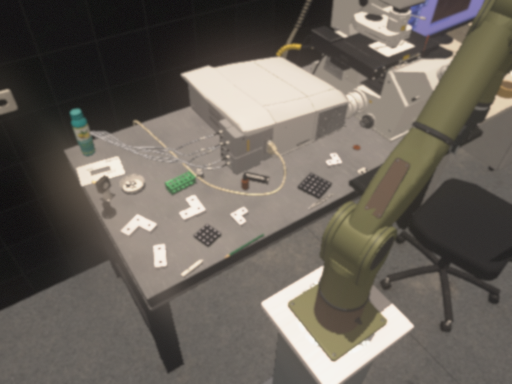

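The top view shows the large Ls at (115,177) and (177,182), and the small Ls at (219,223) and (374,203). The bar is at (116,226), the small board at (173,227) and the large board at (325,227). An unlisted square part sits at (397,240), next to the black chair. The scene view agrees.

```bash
cat > meas.py <<'E'
from h import *
np.set_printoptions(precision=4,suppress=True)
def Lfit(d,uv0,size,leg,z,rad=24,th=None):
    """L plate: contour on top plane -> hull-min-area square, corner by centroid offset"""
    k=6; u,v=uv0; im=cv2.cvtColor(d['pixels'],cv2.COLOR_RGB2GRAY)
    x0,y0=int(u-rad),int(v-rad); c=cv2.resize(im[y0:y0+2*rad,x0:x0+2*rad],None,fx=k,fy=k,interpolation=cv2.INTER_CUBIC)
    t,m=cv2.threshold(c,0 if th is None else th,255,cv2.THRESH_BINARY+(cv2.THRESH_OTSU if th is None else 0))
    cs=cv2.findContours(m,cv2.RETR_EXTERNAL,cv2.CHAIN_APPROX_NONE)[0]
    c=min([q for q in cs if cv2.contourArea(q)>30*k*k],key=lambda q:abs(cv2.pointPolygonTest(q,(rad*k,rad*k),True))) if cs else None
    px=(c[:,0,:]+.5)/k-.5+[x0,y0]
    P=(ray(d,px,z)[:,:2]*1000).astype(np.float32)
    mom=cv2.moments(P[:,None]); cen=np.array([mom['m10'],mom['m01']])/mom['m00']
    ctr,wh,_=r=cv2.minAreaRect(P); ap=cv2.approxPolyDP(P[:,None],8,True)[:,0]
    box=cv2.boxPoints(r); e=box[1]-box[0]; a=np.degrees(np.arctan2(e[1],e[0]))
    return dict(area=cv2.contourArea(P),cen=cen,ctr=np.array(ctr),wh=wh,ang=a,poly=ap,th=t)
E
python3 - <<'E'
from meas import *
d=np.load('top0.npy',allow_pickle=True).item()
for n,uv in dict(LA=(115,177),LB=(177,182),SA=(219,223),SB=(374,203),bar=(116,226),sq=(397,240)).items():
    r=Lfit(d,uv,0,0,.014); print(n,r['cen'],r['ctr'],r['wh'],r['ang'],r['area'],r['th'],r['poly'].tolist() if n in('SB','LA') else '')
# boards: dark
im=cv2.cvtColor(d['pixels'],cv2.COLOR_RGB2GRAY)
for n,(u,v),rad in(('bs',(173,227),24),('bl',(325,227),30)):
    c=cv2.resize(im[v-rad:v+rad,u-rad:u+rad],None,fx=6,fy=6,interpolation=cv2.INTER_CUBIC)
    print(n,np.median(c[:20]),c[rad*6-20:rad*6+20:10,rad*6].ravel())
    m=(c<45).astype(np.uint8); m=cv2.morphologyEx(m,cv2.MORPH_CLOSE,np.ones((25,25)))
    q=max(cv2.findContours(m,0,1)[0],key=cv2.contourArea); P=(ray(d,(q[:,0]+.5)/6-.5+[u-rad,v-rad],.012)[:,:2]*1000).astype(np.float32)
    print(cv2.minAreaRect(P))
print(ray(d,[(250,158),(365,250),(365,280)],0))
p=arm.get_state()['position'];
E
```

```text
LA [605.9331 340.6601] [594.2302 344.8015] (85.5064926147461, 84.51325988769531) -63.146687 4714.424454542808 165.0 [[612.6724853515625, 398.494873046875], [581.4971313476562, 383.0509338378906], [601.2467041015625, 341.63494873046875], [560.3502807617188, 319.2216796875], [576.215087890625, 289.04217529296875], [648.8882446289062, 326.4636535644531]]
LB [577.1366 153.0892] [586.0594 161.9097] (85.19642639160156, 84.73007202148438) -1.6590103 4673.456556752324 170.0 
SA [457.1627  37.0221] [451.9573  30.7689] (59.53678894042969, 60.09188461303711) -85.9607 2329.4816822908015 168.0 
SB [ 499.3678 -426.591 ] [ 506.5368 -422.9006] (59.22295379638672, 59.11996841430664) -17.429348 2328.2946599330753 154.0 [[525.731201171875, -457.6862487792969], [532.398681640625, -435.6753845214844], [503.6989440917969, -424.2106628417969], [511.0404357910156, -394.4576416015625], [487.8527526855469, -388.0786437988281], [471.01446533203125, -441.2257995605469]]
bar [453.0802 335.0426] [452.9663 335.1143] (36.66912841796875, 85.16217803955078) -21.971369 2985.739122235682 166.0 
sq [ 414.4765 -480.5934] [ 413.4053 -481.4572] (144.8194580078125, 92.2257080078125) -1.6405004 12480.670648405328 68.0 
bs 114.0 [90 69 66 66]
((415.69158935546875, 157.4840087890625), (1.9531066417694092, 0.9647584557533264), 88.37693786621094)
bl 102.0 [ 52 102 168  65]
((411.0230407714844, -317.711669921875), (19.475292205810547, 27.627605438232422), 28.74103546142578)
[[ 0.6507 -0.0635  0.    ]
 [ 0.3634 -0.3893  0.    ]
 [ 0.2785 -0.382   0.    ]]
```

Run:
```python
from meas import *
d=np.load('top0.npy',allow_pickle=True).item()
im=cv2.cvtColor(d['pixels'],cv2.COLOR_RGB2GRAY)
for n,(u,v),rad in(('bs',(173,227),24),('bl',(325,227),30)):
    c=cv2.resize(im[v-rad:v+rad,u-rad:u+rad],None,fx=6,fy=6,interpolation=cv2.INTER_CUBIC)
    m=(c<85).astype(np.uint8); m=cv2.copyMakeBorder(m,40,40,40,40,0); m=cv2.morphologyEx(m,cv2.MORPH_CLOSE,np.ones((25,25)))[40:-40,40:-40]
    q=max(cv2.findContours(m,0,1)[0],key=cv2.contourArea); P=(ray(d,(q[:,0]+.5)/6-.5+[u-rad,v-rad],.012)[:,:2]*1000).astype(np.float32)
    r=cv2.minAreaRect(P);b=cv2.boxPoints(r);e=b[1]-b[0];print(n,r,np.degrees(np.arctan2(e[1],e[0])))
for n,uv,g in(('LA',(115,177),8.7),('LB',(177,182),8.7),('SA',(219,223),0),('SB',(374,203),0)):
    r=Lfit(d,uv,0,0,.014); v=r['ctr']-r['cen']; print(n,r['ctr'],np.hypot(*v),'yaw x-axis', np.degrees(np.arctan2(v[1],v[0]))-45,'edge mod90',r['ang']%90)
s=arm.get_state();print(R.from_rotvec(s['eef_rot']).as_matrix(),arm.snapshot('wrist')['mount'])
snap('wrist','w0.png')
```

```text
bs ((445.174560546875, 167.24603271484375), (70.08336639404297, 69.03042602539062), 17.55573272705078) -72.444244
bl ((433.3341064453125, -275.1506652832031), (97.83789825439453, 98.94949340820312), 19.732542037963867) -70.267456
LA [594.2302 344.8015] 12.414031773049821 yaw x-axis 115.51240472770633 edge mod90 26.853313
LB [586.0594 161.9097] 12.546690311408138 yaw x-axis -0.3302190105116267 edge mod90 88.34099
SA [451.9573  30.7689] 8.136302406133334 yaw x-axis -174.7749113310287 edge mod90 4.039299
SB [ 506.5368 -422.9006] 8.06306798841495 yaw x-axis -17.761756910162944 edge mod90 72.57065
[[ 0.9709  0.2395 -0.0005]
 [ 0.2395 -0.9709  0.0016]
 [-0.0001 -0.0017 -1.    ]] [[ 0.0006 -0.9625 -0.2714  0.0683]
 [ 1.      0.0003  0.0012 -0.0004]
 [-0.0011 -0.2714  0.9625 -0.1422]
 [ 0.      0.      0.      1.    ]]
```

View pics/w0.png

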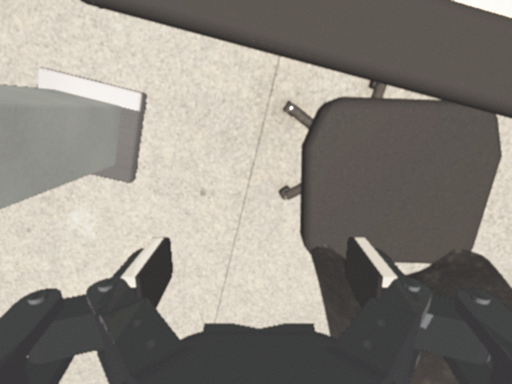

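Wrist view: the chair seat is at about (400,180). A dark slab, the chair back, spans the top, with its lower edge running from (80,0) to (512,118). I'll find its height, then plan.

```bash
cat > plan.py <<'E'
from h import *
import sys
def plan(wps,step=.04,dt=7.5):
    """wps: (x,y,z mm, psi deg, [nrows]) ; prints rows in tool axes"""
    s=arm.get_state(); p=np.array(s['position'])*1000; M=R.from_rotvec(s['eef_rot']).as_matrix()
    psi=np.degrees(np.arctan2(M[1,0],M[0,0]))
    print('now',p.round(1),'psi',round(psi,1),'tilt',(M[2,:2]*1000).round(1),'grip',round(s['gripper_width'],3))
    for x,y,z,a in wps:
        dp=np.array([x,y,z])-p; da=(a-psi+180)%360-180
        n=int(max(np.ceil(np.linalg.norm(dp)/step/1000),np.ceil(abs(da)/dt),1))
        rows=[]
        for i in range(n):
            c,sn=np.cos(np.radians(psi)),np.sin(np.radians(psi)); q=dp/n
            rows.append([round((c*q[0]+sn*q[1])/1000,3),round((sn*q[0]-c*q[1])/1000,3),round(-q[2]/1000,3),round(-np.radians(da/n),3)])
            psi+=da/n
        p=np.array([x,y,z]); print((x,y,z,a),n,*rows,sep='\n ')
E
python3 - <<'E'
from h import *
d=np.load('top0.npy',allow_pickle=True).item(); w=snap('wrist')
for z in np.arange(-.1,.2,.05):
    lo=pix(w,ray(d,[(385,279),(440,281),(500,281)],z)); up=pix(w,ray(d,[(380,247),(440,248)],z)); e=ray(d,[(366,250),(366,280)],z)
    print(z.round(2),lo.round().tolist(),up.round().tolist(),e[:,:2].round(3).tolist())
from plan import plan
g=lambda o,a,u,v:(round(o[0]+u*np.cos(a)-v*np.sin(a),1),round(o[1]+u*np.sin(a)+v*np.cos(a),1))
r=np.radians
for n,o,yaw,u,v in(('SB',(506.5,-422.9),-17.43,-16,12),('SB place',(445.2,167.2),17.56,-16,12),('SA',(452,30.8),184.04,-16,12),('SA place',(445.2,167.2),197.56,-16,12),
 ('LB',(586,161.9),-1.66,-24,12),('LB pl',(433.3,-275.2),-70.27,-24,12),('LA',(594.2,344.8),116.85,12,-24),('LA pl',(433.3,-275.2),109.73,12,-24)):print(n,g(o,r(yaw),u,v))
E
```

```text
-0.1 [[191.0, 46.0], [299.0, 82.0], [412.0, 116.0]] [[199.0, -32.0], [327.0, 12.0]] [[0.369, -0.42], [0.277, -0.413]]
-0.05 [[170.0, 34.0], [288.0, 74.0], [410.0, 111.0]] [[178.0, -51.0], [318.0, -3.0]] [[0.366, -0.406], [0.277, -0.399]]
0.0 [[143.0, 18.0], [274.0, 63.0], [408.0, 103.0]] [[150.0, -77.0], [306.0, -23.0]] [[0.363, -0.392], [0.278, -0.385]]
0.05 [[107.0, -2.0], [255.0, 49.0], [405.0, 94.0]] [[111.0, -113.0], [290.0, -50.0]] [[0.361, -0.378], [0.279, -0.371]]
0.1 [[56.0, -32.0], [229.0, 28.0], [402.0, 81.0]] [[55.0, -165.0], [266.0, -89.0]] [[0.358, -0.364], [0.28, -0.357]]
0.15 [[-23.0, -77.0], [188.0, -3.0], [396.0, 62.0]] [[-34.0, -248.0], [229.0, -149.0]] [[0.355, -0.35], [0.281, -0.343]]
0.2 [[-160.0, -156.0], [120.0, -55.0], [386.0, 30.0]] [[-199.0, -401.0], [163.0, -257.0]] [[0.353, -0.336], [0.282, -0.329]]
SB (np.float64(494.8), np.float64(-406.7))
SB place (np.float64(426.3), np.float64(173.8))
SA (np.float64(468.8), np.float64(20.0))
SA place (np.float64(464.1), np.float64(160.6))
LB (np.float64(562.4), np.float64(174.6))
LB pl (np.float64(436.5), np.float64(-248.6))
LA (np.float64(610.2), np.float64(366.3))
LA pl (np.float64(451.8), np.float64(-255.8))
```

```bash
python3 -c "
from plan import *
plan([(495,-407,180,72.6)],step=.05,dt=8)"
```

```text
now [ 149.6 -606.5  230.9] psi 13.9 tilt [-0.  -0.9] grip 0.999
(495, -407, 180, 72.6)
 9
 [np.float64(0.043), np.float64(-0.012), np.float64(0.006), np.float64(-0.114)]
 [np.float64(0.044), np.float64(-0.007), np.float64(0.006), np.float64(-0.114)]
 [np.float64(0.044), np.float64(-0.002), np.float64(0.006), np.float64(-0.114)]
 [np.float64(0.044), np.float64(0.003), np.float64(0.006), np.float64(-0.114)]
 [np.float64(0.044), np.float64(0.008), np.float64(0.006), np.float64(-0.114)]
 [np.float64(0.043), np.float64(0.013), np.float64(0.006), np.float64(-0.114)]
 [np.float64(0.041), np.float64(0.017), np.float64(0.006), np.float64(-0.114)]
 [np.float64(0.039), np.float64(0.022), np.float64(0.006), np.float64(-0.114)]
 [np.float64(0.036), np.float64(0.026), np.float64(0.006), np.float64(-0.114)]
```

Request:
send_rows --increments '[[[0.043, -0.012, 0.0], [0, 0, -0.114], 0.06], [[0.044, -0.007, 0.0], [0, 0, -0.114], 0.06], [[0.044, -0.002, 0.003], [0, 0, -0.114], 0.06], [[0.044, 0.003, 0.006], [0, 0, -0.114], 0.06], [[0.044, 0.008, 0.006], [0, 0, -0.114], 0.06], [[0.043, 0.013, 0.01], [0, 0, -0.114], 0.06], [[0.041, 0.017, 0.01], [0, 0, -0.114], 0.06]]'

```text
t: 0.95
position: [0.4216, -0.4517, 0.1961]
eef_rot: [2.722, 1.567, -0.0]
contact_force: [0.8, -0.7, 0.3]
gripper_width: 0.704
grasp_force: 0.0
```

Request:
send_rows --increments '[[[0.039, 0.022, 0.008], [0, 0, -0.114], 0.06], [[0.036, 0.026, 0.008], [0, 0, -0.114], 0.06], [[0, 0, 0], [0, 0, 0], 0.06], [[0, 0, 0], [0, 0, 0], 0.06], [[0, 0, 0], [0, 0, 0], 0.06]]'

```text
t: 1.45
position: [0.4959, -0.409, 0.1802]
eef_rot: [-2.533, -1.858, 0.003]
contact_force: [-0.7, 0.6, 0.1]
gripper_width: 0.707
grasp_force: 0.0
```

```bash
python3 -c "
from plan import *
plan([(495,-407,100,72.6)]);s=arm.get_state();print(s['t'],s['contact_force'],s['dq'])
d=snap('wrist','w1.png');np.save('w1.npy',d,allow_pickle=True);print(pix(d,[.5065,-.4229,.014]))"
```

```text
now [ 495.9 -409.   180.2] psi 72.5 tilt [-1.5 -1.1] grip 0.707
(495, -407, 100, 72.6)
 3
 [np.float64(0.001), np.float64(-0.0), np.float64(0.027), np.float64(-0.0)]
 [np.float64(0.001), np.float64(-0.0), np.float64(0.027), np.float64(-0.0)]
 [np.float64(0.001), np.float64(-0.0), np.float64(0.027), np.float64(-0.0)]
1.45 [-0.73722325  0.57868444  0.05820871] [ 0.01772964 -0.00760462  0.00969385  0.00192513 -0.00209959 -0.00138033
  0.00105564]
[[272.34319232 183.14982483]]
```

View pics/w1.png

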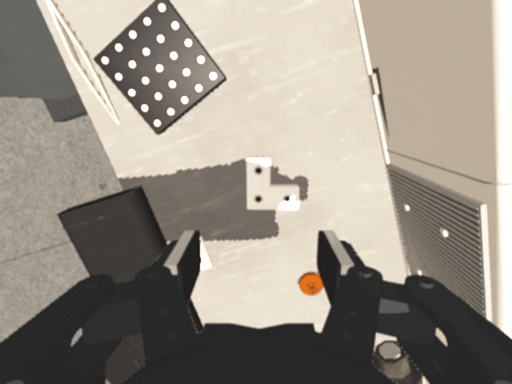

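The plate's outer square runs from (246,157) to (299,210), matching the predicted centre. The large board's 5x5 hole grid is fully visible around (160,66), so I'll refine that board from its holes.

```bash
cat > board.py <<'E'
from h import *
def board(d,box,n,z=.012):
    x0,y0,x1,y1=box; im=cv2.cvtColor(d['pixels'],cv2.COLOR_RGB2GRAY)[y0:y1,x0:x1]
    k=4; im=cv2.resize(im,None,fx=k,fy=k,interpolation=cv2.INTER_CUBIC)
    m=(im>130).astype(np.uint8); N,_,st,c=cv2.connectedComponentsWithStats(m)
    P=[c[i] for i in range(1,N) if 10*k<st[i,4]<150*k*k and max(st[i,2:4])<16*k and st[i,0]>0 and st[i,1]>0 and st[i,0]+st[i,2]<m.shape[1]and st[i,1]+st[i,3]<m.shape[0]]
    W=(ray(d,(np.array(P)+.5)/k-.5+[x0,y0],z)[:,:2]*1000).astype(np.float32)
    r=cv2.minAreaRect(W); b=cv2.boxPoints(r);e=b[1]-b[0]
    print(len(P),'mean',W.mean(0),'rect',r[0],r[1],np.degrees(np.arctan2(e[1],e[0]))%90)
E
python3 -c "
from board import *
board(np.load('w1.npy',allow_pickle=True).item(),(94,0,228,134),5)
"
```

```text
22 mean [ 428.1909  -275.89746] rect (433.69775390625, -277.6121520996094) (75.25605773925781, 75.26195526123047) 19.818626
```

Request:
send_rows --increments '[[[0.002, -0.001, 0.04], [0, 0, 0], 0.055], [[0, 0, 0.04], [0, 0, 0], 0.055], [[0, 0, 0.04], [0, 0, 0], 0.055], [[0, 0, 0.03], [0, 0, 0], 0.055], [[0, 0, 0.018], [0, 0, 0], 0.055], [[0, 0, 0.009], [0, 0, 0], 0.055], [[0, 0, 0], [0, 0, 0], 0.055], [[0, 0, 0], [0, 0, 0], 0.055]]'

```text
t: 2.3
position: [0.4978, -0.4064, 0.0047]
eef_rot: [2.53, 1.859, 0.001]
contact_force: [0.5, -1.3, -0.2]
gripper_width: 0.642
grasp_force: 0.0
```

Request:
send_rows --increments '[[[0.001, -0.003, 0.003], [0, 0, 0], 0.055], [[0, 0, 0], [0, 0, 0], 0.055], [[0, 0, 0], [0, 0, 0], 0.02], [[0, 0, 0], [0, 0, 0], 0.02], [[0, 0, 0], [0, 0, 0], 0.02], [[0, 0, 0], [0, 0, 0], 0.02], [[0, 0, 0], [0, 0, 0], 0.02], [[0, 0, 0], [0, 0, 0], 0.02]]' --force 60

```text
t: 3.1
position: [0.495, -0.4039, 0.0011]
eef_rot: [2.53, 1.86, 0.001]
contact_force: [0.5, 1.1, 5.5]
gripper_width: 0.287
grasp_force: 59.3
```

Request:
send_rows --increments '[[[0, 0, 0], [0, 0, 0], 0.02], [[0, 0, -0.01], [0, 0, 0], 0.02], [[0, 0, -0.03], [0, 0, 0], 0.02], [[0, 0, -0.04], [0, 0, 0], 0.02], [[0, 0, -0.04], [0, 0, 0], 0.02], [[0, 0, -0.03], [0, 0, 0], 0.02], [[0, 0, 0], [0, 0, 0], 0.02]]'

```text
t: 3.8
position: [0.497, -0.4052, 0.1554]
eef_rot: [2.525, 1.855, 0.005]
contact_force: [1.6, -0.1, -1.9]
gripper_width: 0.287
grasp_force: 58.8
```

```bash
python3 -c "
from plan import *
plan([(400,-240,160,85),(430,-40,160,95),(427,174,160,107.6)]);s=arm.get_state();print(s['contact_force'],s['grasp_force'])
d=snap('wrist','w2.png')"
```

```text
now [ 497.  -405.2  155.4] psi 72.6 tilt [-2.4  8.7] grip 0.287
(400, -240, 160, 85)
 5
 [np.float64(0.026), np.float64(-0.028), np.float64(-0.001), np.float64(-0.043)]
 [np.float64(0.027), np.float64(-0.027), np.float64(-0.001), np.float64(-0.043)]
 [np.float64(0.028), np.float64(-0.026), np.float64(-0.001), np.float64(-0.043)]
 [np.float64(0.029), np.float64(-0.025), np.float64(-0.001), np.float64(-0.043)]
 [np.float64(0.03), np.float64(-0.024), np.float64(-0.001), np.float64(-0.043)]
(430, -40, 160, 95)
 6
 [np.float64(0.034), np.float64(0.002), np.float64(-0.0), np.float64(-0.029)]
 [np.float64(0.034), np.float64(0.003), np.float64(-0.0), np.float64(-0.029)]
 [np.float64(0.033), np.float64(0.004), np.float64(-0.0), np.float64(-0.029)]
 [np.float64(0.033), np.float64(0.005), np.float64(-0.0), np.float64(-0.029)]
 [np.float64(0.033), np.float64(0.006), np.float64(-0.0), np.float64(-0.029)]
 [np.float64(0.033), np.float64(0.007), np.float64(-0.0), np.float64(-0.029)]
(427, 174, 160, 107.6)
 6
 [np.float64(0.036), np.float64(0.003), np.float64(-0.0), np.float64(-0.037)]
 [np.float64(0.035), np.float64(0.004), np.float64(-0.0), np.float64(-0.037)]
 [np.float64(0.035), np.float64(0.005), np.float64(-0.0), np.float64(-0.037)]
 [np.float64(0.035), np.float64(0.006), np.float64(-0.0), np.float64(-0.037)]
 [np.float64(0.035), np.float64(0.008), np.float64(-0.0), np.float64(-0.037)]
 [np.float64(0.035), np.float64(0.009), np.float64(-0.0), np.float64(-0.037)]
[ 1.57404156 -0.11074668 -1.87817485] 58.75838577747345
```

View pics/w2.png

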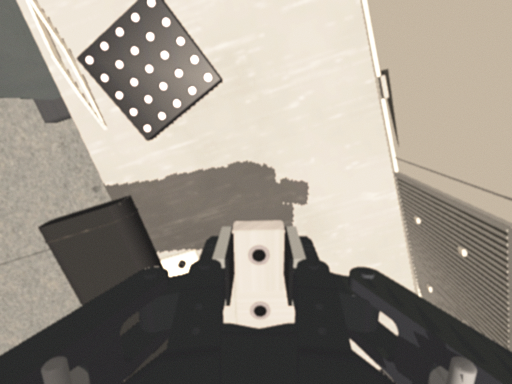

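The plate is held level between the pads at (260,280).

Request:
send_rows --increments '[[[0.026, -0.028, 0], [0, 0, -0.043], 0.02], [[0.027, -0.027, 0], [0, 0, -0.043], 0.02], [[0.028, -0.026, 0], [0, 0, -0.043], 0.02], [[0.029, -0.025, 0], [0, 0, -0.043], 0.02], [[0.03, -0.024, 0], [0, 0, -0.043], 0.02], [[0.034, 0.002, 0], [0, 0, -0.029], 0.02], [[0.034, 0.003, 0], [0, 0, -0.029], 0.02], [[0.033, 0.004, 0], [0, 0, -0.029], 0.02]]'

```text
t: 4.65
position: [0.4111, -0.1371, 0.1495]
eef_rot: [-2.22, -2.22, 0.002]
contact_force: [0.5, -0.6, -0.5]
gripper_width: 0.284
grasp_force: 58.8
```

Request:
send_rows --increments '[[[0.033, 0.005, 0], [0, 0, -0.029], 0.02], [[0.033, 0.006, 0], [0, 0, -0.029], 0.02], [[0.033, 0.007, 0], [0, 0, -0.029], 0.02], [[0.036, 0.003, 0], [0, 0, -0.037], 0.02], [[0.035, 0.004, 0], [0, 0, -0.037], 0.02], [[0.035, 0.005, 0], [0, 0, -0.037], 0.02]]'

```text
t: 5.25
position: [0.4253, 0.0687, 0.1494]
eef_rot: [-1.99, -2.43, 0.004]
contact_force: [0.6, -0.6, -1.0]
gripper_width: 0.282
grasp_force: 58.8
```

```bash
python3 -c "
from plan import *
plan([(426,176,160,107.6)])
d=snap('wrist','w3.png');np.save('w3.npy',d,allow_pickle=True);print(pix(d,[.445,.167,.012]))"
```

```text
now [425.3  68.7 149.4] psi 101.4 tilt [-0.3 -2.6] grip 0.282
(426, 176, 160, 107.6)
 3
 [np.float64(0.035), np.float64(0.007), np.float64(-0.004), np.float64(-0.036)]
 [np.float64(0.035), np.float64(0.009), np.float64(-0.004), np.float64(-0.036)]
 [np.float64(0.034), np.float64(0.01), np.float64(-0.004), np.float64(-0.036)]
[[302.66563981  80.91360239]]
```

View pics/w3.png

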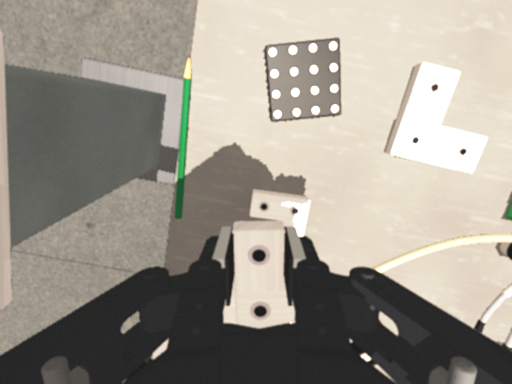

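The small board's 4x4 holes are centred near (303,81). LB is at about (435,120), and SA sits just ahead of the held plate.

```bash
python3 -c "
from board import *
from meas import Lfit
d=np.load('w3.npy',allow_pickle=True).item()
board(d,(262,34,346,124),4)
r=Lfit(d,(425,120),0,0,.014,rad=70,th=215);print(r)
"
```

```text
4 mean [459.6141 195.4183] rect (463.328369140625, 194.69630432128906) (8.395824432373047, 23.412742614746094) 45.877457
{'area': 16247.76789447642, 'cen': array([564.52  , 151.4263]), 'ctr': array([568.0648, 153.5348]), 'wh': (148.50967407226562, 125.86155700683594), 'ang': np.float32(-78.55391), 'poly': array([[482.7984, 200.4784],
       [518.7188,  79.3358],
       [653.3312, 106.5911],
       [601.4289, 224.3526]], dtype=float32), 'th': 215.0}
```

Request:
send_rows --increments '[[[0.035, 0.007, 0], [0, 0, -0.036], 0.02], [[0.035, 0.009, 0], [0, 0, -0.036], 0.02], [[0.034, 0.01, 0], [0, 0, -0.036], 0.02], [[0, 0, 0], [0, 0, 0], 0.02], [[0, 0, 0], [0, 0, 0], 0.02]]'

```text
t: 5.8
position: [0.4268, 0.1749, 0.1494]
eef_rot: [-1.856, -2.534, 0.004]
contact_force: [-0.6, 0.2, -1.9]
gripper_width: 0.286
grasp_force: 58.8
```

```bash
python3 -c "
from plan import *
plan([(425.5,176.4,50,107.6)],step=1)"
```

```text
now [426.8 174.9 149.4] psi 107.6 tilt [-0.6 -2.5] grip 0.286
(425.5, 176.4, 50, 107.6)
 1
 [np.float64(0.002), np.float64(-0.001), np.float64(0.099), np.float64(-0.001)]
```

```bash
sed -i 's/def board(d,box,n,z=.012)/def board(d,box,n,z=.012,th=130)/;s/im>130/im>th/' board.py; python3 -c "
from board import *
from meas import Lfit
d=np.load('w3.npy',allow_pickle=True).item()
for th in (170,200,225,240):board(d,(262,34,346,124),4,th=th)
im=cv2.cvtColor(d['pixels'],cv2.COLOR_RGB2GRAY);print(im[80,262:346:2],im[120,380:480:5])
"
```

```text
16 mean [446.1837 167.4985] rect (446.1812744140625, 167.4514923095703) (52.78239440917969, 52.94924545288086) 17.040031
16 mean [446.178  167.5066] rect (446.1789855957031, 167.46774291992188) (52.83411407470703, 52.960201263427734) 17.006706
16 mean [446.1765 167.509 ] rect (446.1807861328125, 167.47525024414062) (52.86679458618164, 52.958251953125) 17.005074
16 mean [446.172  167.5136] rect (446.1730651855469, 167.49826049804688) (52.98420333862305, 52.88159942626953) 16.929527
[230 224 131  79 155 157 156 156 155 156 158 156 154 155 154 154 151 152
 151 151 151 147 146 147 143 148 145 139 143 137 138 136 135 134 134 133
 130 129 119 146 233 231] [224 229 230 142 188 255 255 255 255 255 255 255 255 228 226 228 225 225
 226 228]
```

Request:
send_rows --increments '[[[0.002, 0, 0.04], [0, 0, 0.006], 0.02], [[0, 0, 0.04], [0, 0, 0], 0.02], [[0, 0, 0.03], [0, 0, 0], 0.02], [[0, 0, 0.015], [0, 0, 0], 0.02], [[0, 0, 0.006], [0, 0, 0], 0.02], [[0, 0, 0.002], [0, 0, 0], 0.02], [[0, 0, 0], [0, 0, 0], 0.02], [[0, 0, 0], [0, 0, 0], 0.02]]'

```text
t: 6.6
position: [0.4277, 0.1767, 0.0181]
eef_rot: [1.867, 2.526, 0.002]
contact_force: [0.5, -0.5, -0.6]
gripper_width: 0.286
grasp_force: 58.8
```

```bash
python3 -c "
from plan import *
plan([(426.4,176.8,13.5,107.2)],step=1);print(arm.get_state()['contact_force'])"
```

```text
now [427.7 176.7  18.1] psi 107.1 tilt [0.2 1.2] grip 0.286
(426.4, 176.8, 13.5, 107.2)
 1
 [np.float64(0.0), np.float64(-0.001), np.float64(0.005), np.float64(-0.002)]
[ 0.5180008  -0.54102092 -0.64060156]
```

Request:
send_rows --increments '[[[0, -0.001, 0.002], [0, 0, 0], 0.02], [[0, 0, 0.002], [0, 0, 0], 0.02], [[0, 0, 0], [0, 0, 0], 0.02], [[0, 0, 0], [0, 0, 0], 0.02]]'

```text
t: 7.0
position: [0.4262, 0.1767, 0.0133]
eef_rot: [1.866, 2.528, 0.0]
contact_force: [0.3, -0.0, -0.3]
gripper_width: 0.283
grasp_force: 58.8
```

Request:
send_rows --increments '[[[0, 0, 0], [0, 0, 0], 0.05], [[0, 0, 0], [0, 0, 0], 0.05], [[0, 0, 0], [0, 0, 0], 0.05], [[0, 0, -0.01], [0, 0, 0], 0.05], [[0, 0, -0.03], [0, 0, 0], 0.055], [[0, 0, -0.04], [0, 0, 0], 0.055], [[0, 0, -0.05], [0, 0, 0], 0.055]]'

```text
t: 7.7
position: [0.4252, 0.1759, 0.1439]
eef_rot: [-1.864, -2.527, 0.005]
contact_force: [1.2, 0.2, -0.4]
gripper_width: 0.647
grasp_force: 0.0
```

```bash
python3 -c "
from plan import *
plan([(469,20,150,94)],dt=8)"
```

```text
now [425.2 175.9 143.9] psi 107.2 tilt [-1.1 -3.3] grip 0.647
(469, 20, 150, 94)
 5
 [np.float64(-0.032), np.float64(-0.001), np.float64(-0.001), np.float64(0.046)]
 [np.float64(-0.032), np.float64(0.001), np.float64(-0.001), np.float64(0.046)]
 [np.float64(-0.032), np.float64(0.002), np.float64(-0.001), np.float64(0.046)]
 [np.float64(-0.032), np.float64(0.004), np.float64(-0.001), np.float64(0.046)]
 [np.float64(-0.032), np.float64(0.005), np.float64(-0.001), np.float64(0.046)]
```

Request:
send_rows --increments '[[[-0.032, -0.001, 0], [0, 0, 0.046], 0.055], [[-0.032, 0.001, 0], [0, 0, 0.046], 0.055], [[-0.032, 0.002, 0], [0, 0, 0.046], 0.055], [[-0.032, 0.004, 0], [0, 0, 0.046], 0.055], [[-0.032, 0.005, 0], [0, 0, 0.046], 0.055], [[0, 0, 0], [0, 0, 0], 0.055], [[0, 0, 0], [0, 0, 0], 0.055]]'

```text
t: 8.4
position: [0.4698, 0.0213, 0.1432]
eef_rot: [-2.145, -2.295, 0.0]
contact_force: [-0.6, 0.9, 0.4]
gripper_width: 0.643
grasp_force: 0.0
```

```bash
python3 -c "
from plan import *
from meas import Lfit
plan([(469,20,50,94)],step=1)
d=snap('wrist','w4.png');np.save('w4.npy',d,allow_pickle=True)
print(pix(d,[[.452,.0308,.014],[.446,.1675,.026]]))
try:
  uv=pix(d,[.452,.0308,.014])[0];r=Lfit(d,uv,0,0,.014,rad=45,th=235);print(r)
except Exception as e:print(e)"
```

```text
now [469.8  21.3 143.2] psi 93.9 tilt [-0.1 -0.1] grip 0.643
(469, 20, 50, 94)
 1
 [np.float64(-0.001), np.float64(-0.001), np.float64(0.093), np.float64(-0.003)]
[[241.0916 171.9607]
 [241.5539   3.4796]]
{'area': 656.6357228762936, 'cen': array([454.4092,  50.5753]), 'ctr': array([450.3754,  45.1206]), 'wh': (56.457786560058594, 25.848243713378906), 'ang': np.float32(-86.74827), 'poly': array([[421.9441,  55.0788],
       [422.791 ,  38.299 ],
       [446.3333,  53.6611],
       [458.9114,  42.1791],
       [467.706 ,  50.9315],
       [479.1264,  34.1381],
       [476.8315,  59.4225]], dtype=float32), 'th': 235.0}
```

View pics/w4.png

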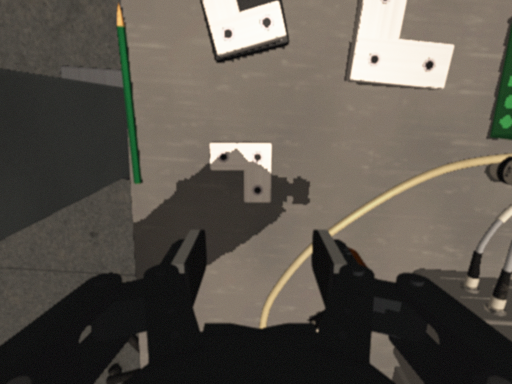

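SA's outer square covers columns 210–271 and rows 143–203, as predicted. The placed SB sits square on the small board at the top, and the cable is clear of the fingers.

Request:
send_rows --increments '[[[-0.001, -0.001, 0.04], [0, 0, 0], 0.05], [[0, 0, 0.04], [0, 0, 0], 0.05], [[0, 0, 0.03], [0, 0, 0], 0.05], [[0, 0, 0.018], [0, 0, 0], 0.05], [[0, 0, 0.01], [0, 0, 0], 0.05], [[0, 0, 0.003], [0, 0, 0], 0.05], [[0, 0, 0], [0, 0, 0], 0.05], [[0, 0, 0], [0, 0, 0], 0.05]]'

```text
t: 9.25
position: [0.4692, 0.0217, 0.0028]
eef_rot: [2.142, 2.298, 0.002]
contact_force: [-0.1, -0.9, 0.3]
gripper_width: 0.585
grasp_force: 0.0
```

```bash
python3 -c "
from plan import *
plan([(469,20,1,94)],step=1)"
```

```text
now [469.2  21.7   2.8] psi 94.0 tilt [0.7 0.8] grip 0.585
(469, 20, 1, 94)
 1
 [np.float64(-0.002), np.float64(-0.0), np.float64(0.002), np.float64(0.0)]
```

Request:
send_rows --increments '[[[-0.002, 0, 0.001], [0, 0, 0], 0.05], [[0, 0, 0], [0, 0, 0], 0.02], [[0, 0, 0], [0, 0, 0], 0.02], [[0, 0, 0], [0, 0, 0], 0.02], [[0, 0, 0], [0, 0, 0], 0.02], [[0, 0, 0], [0, 0, 0], 0.02], [[0, 0, 0], [0, 0, 0], 0.02], [[0, 0, 0], [0, 0, 0], 0.02]]' --force 60

```text
t: 10.05
position: [0.4693, 0.0186, 0.002]
eef_rot: [2.143, 2.296, 0.001]
contact_force: [0.3, 0.4, 6.1]
gripper_width: 0.285
grasp_force: 59.4
```

Request:
send_rows --increments '[[[0, 0, -0.01], [0, 0, 0], 0.02], [[0, 0, -0.03], [0, 0, 0], 0.02], [[0, 0, -0.04], [0, 0, 0], 0.02], [[0, 0, -0.03], [0, 0, 0], 0.02], [[0, 0, 0], [0, 0, 0], 0.02]]'

```text
t: 10.55
position: [0.4711, 0.0189, 0.1146]
eef_rot: [2.142, 2.292, 0.009]
contact_force: [0.8, 0.6, -1.3]
gripper_width: 0.285
grasp_force: 59.4
```

```bash
python3 -c "
from plan import *
c,s=np.cos(np.radians(197.2)),np.sin(np.radians(197.2));u,v=-16,11.5
x,y=446+u*c-v*s,167.5+u*s+v*c;print(x,y)
plan([(x,y,110,107.2)],step=.04)
d=snap('top','t1.png');cv2.imwrite('pics/t1c.png',cv2.resize(d['pixels'][140:280,80:290,::-1],None,fx=3,fy=3))"
```

```text
464.685096369464 161.2456276362978
now [471.1  18.9 114.6] psi 93.9 tilt [0.9 6.6] grip 0.285
(np.float64(464.685096369464), np.float64(161.2456276362978), 110, 107.2)
 4
 [np.float64(0.036), np.float64(0.001), np.float64(0.001), np.float64(-0.058)]
 [np.float64(0.036), np.float64(0.003), np.float64(0.001), np.float64(-0.058)]
 [np.float64(0.035), np.float64(0.005), np.float64(0.001), np.float64(-0.058)]
 [np.float64(0.035), np.float64(0.007), np.float64(0.001), np.float64(-0.058)]
```

View pics/t1c.png

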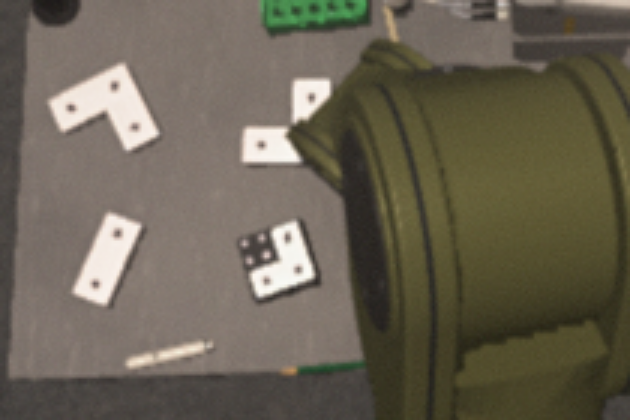

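SB sits squarely on the small board, its notch facing the upper left at (255,245) in the crop. Now stack SA on it.

Request:
send_rows --increments '[[[0.036, 0.001, 0], [0, 0, -0.058], 0.02], [[0.035, 0.003, 0], [0, 0, -0.058], 0.02], [[0.035, 0.005, 0], [0, 0, -0.058], 0.02], [[0.034, 0.007, 0], [0, 0, -0.058], 0.02], [[0, 0, 0.02], [0, 0, 0], 0.02], [[0, 0, 0.02], [0, 0, 0], 0.02], [[0, 0, 0], [0, 0, 0], 0.02], [[0, 0, 0], [0, 0, 0], 0.02]]'

```text
t: 11.4
position: [0.4624, 0.1595, 0.0705]
eef_rot: [-1.862, -2.529, 0.004]
contact_force: [-0.0, 0.1, -0.9]
gripper_width: 0.284
grasp_force: 59.2
```

```bash
python3 -c "
from plan import *
from meas import Lfit
plan([(465.2,159.4,30,107.2)],step=1)
d=snap('top');print(arm.get_state()['contact_force'])
d={'pixels':cv2.cvtColor(cv2.imread('pics/t1.png'),4),**{k:v for k,v in d.items() if k!='pixels'}}
r=Lfit(d,pix(d,[.446,.1675,.026])[0],0,0,.026);print(r['ctr'],r['cen'],r['wh'],r['ang'])"
```

```text
now [462.4 159.5  70.5] psi 107.3 tilt [-0.9 -2.5] grip 0.284
(465.2, 159.4, 30, 107.2)
 1
 [np.float64(-0.001), np.float64(0.003), np.float64(0.04), np.float64(0.001)]
[-0.5766  0.8632 -0.9676]
[446.4422 167.427 ] [442.9814 160.1516] (59.3872184753418, 58.693336486816406) -70.93777
```

Request:
send_rows --increments '[[[-0.001, 0.003, 0.02], [0, 0, 0], 0.02], [[0, 0, 0.012], [0, 0, 0], 0.02], [[0, 0, 0.005], [0, 0, 0], 0.02], [[0, 0, 0.002], [0, 0, 0], 0.02], [[0, 0, 0], [0, 0, 0], 0.02], [[0, 0, 0], [0, 0, 0], 0.02]]'

```text
t: 12.05
position: [0.4668, 0.16, 0.0329]
eef_rot: [1.863, 2.529, 0.001]
contact_force: [0.3, 0.1, -0.8]
gripper_width: 0.283
grasp_force: 59.4
```

```bash
python3 -c "
from plan import *
plan([(465.2,159.4,28.5,107.2)],step=1);print(arm.get_state()['contact_force'])"
```

```text
now [466.8 160.   32.9] psi 107.2 tilt [0.1 1. ] grip 0.283
(465.2, 159.4, 28.5, 107.2)
 1
 [np.float64(-0.0), np.float64(-0.002), np.float64(0.004), np.float64(0.001)]
[ 0.31728973  0.06143223 -0.82160873]
```

Request:
send_rows --increments '[[[0, -0.001, 0.002], [0, 0, 0], 0.02], [[0, 0, 0.002], [0, 0, 0], 0.02], [[0, 0, 0], [0, 0, 0], 0.02], [[0, 0, 0], [0, 0, 0], 0.02]]'

```text
t: 12.45
position: [0.4654, 0.1596, 0.0282]
eef_rot: [1.863, 2.529, -0.0]
contact_force: [-0.3, -0.2, -0.7]
gripper_width: 0.284
grasp_force: 59.4
```

Request:
send_rows --increments '[[[0, 0, 0], [0, 0, 0], 0.045], [[0, 0, 0], [0, 0, 0], 0.045], [[0, 0, 0], [0, 0, 0], 0.045], [[0, 0, -0.01], [0, 0, 0], 0.045], [[0, 0, -0.03], [0, 0, 0], 0.06], [[0, 0, -0.04], [0, 0, 0], 0.06], [[0, 0, -0.04], [0, 0, 0], 0.06]]'

```text
t: 13.15
position: [0.4648, 0.1593, 0.1501]
eef_rot: [-1.862, -2.529, 0.002]
contact_force: [1.1, 0.2, 0.5]
gripper_width: 0.701
grasp_force: 0.0
```

```bash
python3 -c "
from plan import *
from meas import Lfit
plan([(562,175,150,88.3)],dt=8,step=.045)
d=snap('wrist','w5.png');cv2.imwrite('pics/w5c.png',d['pixels'][:,:,::-1])"
```

```text
now [464.8 159.3 150.1] psi 107.3 tilt [-0.1 -1.3] grip 0.701
(562, 175, 150, 88.3)
 3
 [np.float64(-0.005), np.float64(0.032), np.float64(0.0), np.float64(0.11)]
 [np.float64(-0.001), np.float64(0.033), np.float64(0.0), np.float64(0.11)]
 [np.float64(0.003), np.float64(0.033), np.float64(0.0), np.float64(0.11)]
```

View pics/w5c.png

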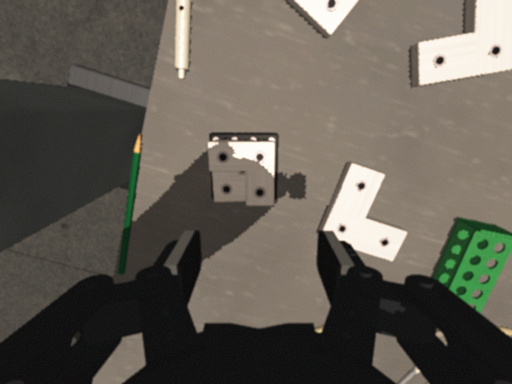

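SA lies flat on SB with the corner over the notch. On to LB.

Request:
send_rows --increments '[[[-0.005, 0.032, 0], [0, 0, 0.11], 0.062], [[-0.001, 0.033, 0], [0, 0, 0.11], 0.062], [[0.003, 0.033, 0], [0, 0, 0.11], 0.062], [[0, 0, 0], [0, 0, 0], 0.062], [[0, 0, 0], [0, 0, 0], 0.062]]'

```text
t: 13.7
position: [0.5625, 0.1751, 0.1485]
eef_rot: [-2.253, -2.189, 0.001]
contact_force: [-1.4, 0.5, 0.4]
gripper_width: 0.729
grasp_force: 0.0
```

```bash
python3 -c "
from plan import *
from meas import Lfit
plan([(562.4,174.6,1,88.3)],step=1)
d=snap('wrist','w6.png')
uv=pix(d,[.5771,.1531,.014])[0]
for th in(190,215,None):
  r=Lfit(d,uv,0,0,.014,rad=80,th=th);print(r['ctr'],r['cen'],r['wh'],r['ang'],r['area'])
t=snap('top','t2.png');r=Lfit(t,pix(t,[.446,.1675,.040])[0],0,0,.04);print('SA',r['ctr'],r['cen'],r['wh'],r['ang'])"
```

```text
now [562.5 175.1 148.5] psi 88.4 tilt [-0.1 -0.4] grip 0.729
(562.4, 174.6, 1, 88.3)
 1
 [np.float64(-0.001), np.float64(-0.0), np.float64(0.148), np.float64(0.001)]
[597.6094 136.508 ] [602.8259 133.6192] (35.872406005859375, 57.76139831542969) -1.1019226 1480.2238032424357
[597.8317 136.603 ] [602.9357 133.6261] (35.16545104980469, 56.31267166137695) -1.4167248 1404.142831970472
[578.7507 147.6102] [587.1777 154.7735] (167.86277770996094, 161.4562225341797) -1.6002581 18952.96743568685
SA [449.6667 173.8295] [482.0294 178.4522] (138.86370849609375, 136.8709259033203) -1.6530486
```

Request:
send_rows --increments '[[[-0.001, 0, 0.04], [0, 0, 0], 0.062], [[0, 0, 0.04], [0, 0, 0], 0.062], [[0, 0, 0.03], [0, 0, 0], 0.062], [[0, 0, 0.02], [0, 0, 0], 0.062], [[0, 0, 0.012], [0, 0, 0], 0.062], [[0, 0, 0.004], [0, 0, 0], 0.062], [[0, 0, 0], [0, 0, 0], 0.062], [[0, 0, 0], [0, 0, 0], 0.062]]'

```text
t: 14.6
position: [0.5633, 0.1746, 0.0034]
eef_rot: [2.253, 2.189, 0.003]
contact_force: [-0.4, 0.9, -0.3]
gripper_width: 0.727
grasp_force: 0.0
```

```bash
python3 -c "
from plan import *
plan([(562.4,174.6,1,88.3)],step=1);print(arm.get_state()['contact_force'])"
```

```text
now [563.3 174.6   3.4] psi 88.3 tilt [0.8 1.5] grip 0.727
(562.4, 174.6, 1, 88.3)
 1
 [np.float64(-0.0), np.float64(-0.001), np.float64(0.002), np.float64(0.001)]
[-0.42466164  0.91553038 -0.29576452]
```

Request:
send_rows --increments '[[[0, -0.001, 0.002], [0, 0, 0], 0.062], [[0, 0, 0], [0, 0, 0], 0.03], [[0, 0, 0], [0, 0, 0], 0.03], [[0, 0, 0], [0, 0, 0], 0.03], [[0, 0, 0], [0, 0, 0], 0.03], [[0, 0, 0], [0, 0, 0], 0.03], [[0, 0, 0], [0, 0, 0], 0.03], [[0, 0, 0], [0, 0, 0], 0.03]]' --force 80

```text
t: 15.4
position: [0.562, 0.1744, 0.0011]
eef_rot: [2.253, 2.189, 0.001]
contact_force: [-1.1, -0.4, 5.2]
gripper_width: 0.4
grasp_force: 80.3
```

Request:
send_rows --increments '[[[0, 0, -0.01], [0, 0, 0], 0.03], [[0, 0, -0.03], [0, 0, 0], 0.03], [[0, 0, -0.04], [0, 0, 0], 0.03], [[0, 0, -0.04], [0, 0, 0], 0.03], [[0, 0, -0.03], [0, 0, 0], 0.03], [[0, 0, 0], [0, 0, 0], 0.03]]'

```text
t: 16.0
position: [0.5642, 0.1757, 0.155]
eef_rot: [2.252, 2.187, 0.013]
contact_force: [0.3, 0.4, -1.5]
gripper_width: 0.394
grasp_force: 80.2
```

```bash
python3 -c "
from plan import *
plan([(440,110,150,80),(420,-60,150,60),(405,-170,150,40),(436.5,-248.6,150,19.7)],step=.04,dt=7);print(arm.get_state()['contact_force'])
d=snap('wrist','w7.png')"
```

```text
now [564.2 175.7 155. ] psi 88.3 tilt [3.8 7.7] grip 0.394
(440, 110, 150, 80)
 4
 [np.float64(-0.017), np.float64(-0.031), np.float64(0.001), np.float64(0.036)]
 [np.float64(-0.018), np.float64(-0.03), np.float64(0.001), np.float64(0.036)]
 [np.float64(-0.019), np.float64(-0.029), np.float64(0.001), np.float64(0.036)]
 [np.float64(-0.021), np.float64(-0.029), np.float64(0.001), np.float64(0.036)]
(420, -60, 150, 60)
 5
 [np.float64(-0.034), np.float64(0.002), np.float64(-0.0), np.float64(0.07)]
 [np.float64(-0.034), np.float64(0.004), np.float64(-0.0), np.float64(0.07)]
 [np.float64(-0.034), np.float64(0.007), np.float64(-0.0), np.float64(0.07)]
 [np.float64(-0.033), np.float64(0.009), np.float64(-0.0), np.float64(0.07)]
 [np.float64(-0.032), np.float64(0.011), np.float64(-0.0), np.float64(0.07)]
(405, -170, 150, 40)
 3
 [np.float64(-0.034), np.float64(0.014), np.float64(-0.0), np.float64(0.116)]
 [np.float64(-0.032), np.float64(0.018), np.float64(-0.0), np.float64(0.116)]
 [np.float64(-0.03), np.float64(0.022), np.float64(-0.0), np.float64(0.116)]
(436.5, -248.6, 150, 19.7)
 3
 [np.float64(-0.009), np.float64(0.027), np.float64(-0.0), np.float64(0.118)]
 [np.float64(-0.006), np.float64(0.028), np.float64(-0.0), np.float64(0.118)]
 [np.float64(-0.002), np.float64(0.028), np.float64(-0.0), np.float64(0.118)]
[ 0.31526028  0.36237886 -1.50963202]
```

View pics/w7.png

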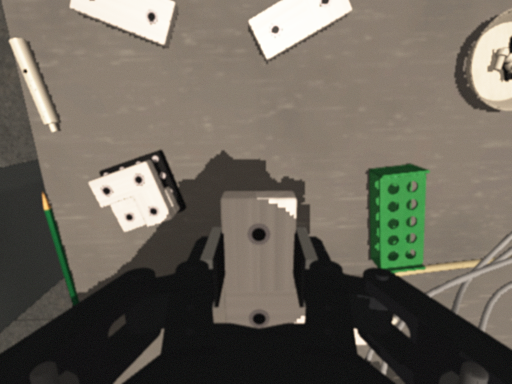

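LB is held level. The small pile at (135,190) looks right. Swing to the large board with the arm drawn in.

Request:
send_rows --increments '[[[-0.017, -0.031, 0], [0, 0, 0.036], 0.03], [[-0.018, -0.03, 0], [0, 0, 0.036], 0.03], [[-0.019, -0.029, 0], [0, 0, 0.036], 0.03], [[-0.021, -0.029, 0], [0, 0, 0.036], 0.03], [[-0.034, 0.002, 0], [0, 0, 0.07], 0.03], [[-0.034, 0.004, 0], [0, 0, 0.07], 0.03], [[-0.034, 0.007, 0], [0, 0, 0.07], 0.03], [[-0.033, 0.009, 0], [0, 0, 0.07], 0.03]]'

```text
t: 16.85
position: [0.4194, -0.0283, 0.1495]
eef_rot: [-2.665, -1.662, 0.004]
contact_force: [0.5, -1.0, -1.5]
gripper_width: 0.395
grasp_force: 80.4
```

Request:
send_rows --increments '[[[-0.032, 0.011, 0], [0, 0, 0.07], 0.03], [[-0.034, 0.014, 0], [0, 0, 0.116], 0.03], [[-0.032, 0.018, 0], [0, 0, 0.116], 0.03], [[-0.03, 0.022, 0], [0, 0, 0.116], 0.03], [[-0.009, 0.027, 0], [0, 0, 0.118], 0.03], [[-0.006, 0.028, 0], [0, 0, 0.118], 0.03], [[-0.002, 0.028, 0], [0, 0, 0.118], 0.03], [[0, 0, 0], [0, 0, 0], 0.03]]'

```text
t: 17.65
position: [0.4348, -0.2536, 0.1493]
eef_rot: [3.094, 0.528, 0.0]
contact_force: [-0.5, -0.1, -3.4]
gripper_width: 0.397
grasp_force: 80.5
```

```bash
python3 -c "
from plan import *
plan([(436.6,-250.4,50,19.8)],step=1);print(arm.get_state()['contact_force'])"
```

```text
now [ 434.8 -253.6  149.3] psi 19.4 tilt [-0.3  2.6] grip 0.397
(436.6, -250.4, 50, 19.8)
 1
 [np.float64(0.003), np.float64(-0.002), np.float64(0.099), np.float64(-0.007)]
[-0.46404671 -0.1462111  -3.35776158]
```

Request:
send_rows --increments '[[[0.003, -0.002, 0.04], [0, 0, -0.006], 0.03], [[0, 0, 0.04], [0, 0, 0], 0.03], [[0, 0, 0.03], [0, 0, 0], 0.03], [[0, 0, 0.015], [0, 0, 0], 0.03], [[0, 0, 0.005], [0, 0, 0], 0.03], [[0, 0, 0], [0, 0, 0], 0.03], [[0, 0, 0], [0, 0, 0], 0.03], [[0, 0, 0], [0, 0, 0], 0.03]]'

```text
t: 18.45
position: [0.4369, -0.2467, 0.0212]
eef_rot: [3.092, 0.55, 0.002]
contact_force: [-0.2, -0.4, -1.6]
gripper_width: 0.396
grasp_force: 80.4
```

```bash
python3 -c "
from plan import *
plan([(436.6,-250.4,13.5,19.8)],step=1);print(arm.get_state()['contact_force'])"
```

```text
now [ 436.9 -246.7   21.2] psi 20.2 tilt [1.2 1.1] grip 0.396
(436.6, -250.4, 13.5, 19.8)
 1
 [np.float64(-0.002), np.float64(0.003), np.float64(0.008), np.float64(0.006)]
[-0.17053765 -0.44151711 -1.55176459]
```

Request:
send_rows --increments '[[[-0.002, 0.003, 0.003], [0, 0, 0.005], 0.03], [[0, 0, 0.003], [0, 0, 0], 0.03], [[0, 0, 0.001], [0, 0, 0], 0.03], [[0, 0, 0], [0, 0, 0], 0.03], [[0, 0, 0], [0, 0, 0], 0.03]]'

```text
t: 18.95
position: [0.4356, -0.2499, 0.0133]
eef_rot: [-3.094, -0.542, -0.0]
contact_force: [1.5, 0.4, -2.2]
gripper_width: 0.395
grasp_force: 80.5
```

```bash
python3 -c "
from plan import *
plan([(436.6,-250.4,13.5,19.8)],step=1);print(arm.get_state()['contact_force'])"
```

```text
now [ 435.6 -249.9   13.3] psi 19.9 tilt [ 0. -0.] grip 0.395
(436.6, -250.4, 13.5, 19.8)
 1
 [np.float64(0.001), np.float64(0.001), np.float64(-0.0), np.float64(0.001)]
[ 1.54678604  0.37056603 -2.20854286]
```

Request:
send_rows --increments '[[[0, 0, 0], [0, 0, 0], 0.055], [[0, 0, 0], [0, 0, 0], 0.055], [[0, 0, 0], [0, 0, 0], 0.055], [[0, 0, -0.01], [0, 0, 0], 0.055], [[0, 0, -0.03], [0, 0, 0], 0.062], [[0, 0, -0.05], [0, 0, 0], 0.062], [[0, 0, -0.05], [0, 0, 0], 0.062], [[0, 0, 0], [0, 0, 0], 0.062]]'

```text
t: 19.75
position: [0.439, -0.2516, 0.1596]
eef_rot: [3.088, 0.54, 0.016]
contact_force: [0.6, -0.3, -0.0]
gripper_width: 0.728
grasp_force: 0.0
```

```bash
python3 -c "
from plan import *
plan([(405,-140,155,50),(430,60,155,80),(470,230,155,100),(610.2,366.3,150,116.85)],step=.047,dt=8.2)
d=snap('wrist','w8.png');np.save('w8.npy',d,allow_pickle=True)"
```

```text
now [ 439.  -251.6  159.6] psi 19.8 tilt [8.5 8.6] grip 0.728
(405, -140, 155, 50)
 4
 [np.float64(0.001), np.float64(-0.029), np.float64(0.001), np.float64(-0.132)]
 [np.float64(0.005), np.float64(-0.029), np.float64(0.001), np.float64(-0.132)]
 [np.float64(0.009), np.float64(-0.028), np.float64(0.001), np.float64(-0.132)]
 [np.float64(0.013), np.float64(-0.026), np.float64(0.001), np.float64(-0.132)]
(430, 60, 155, 80)
 5
 [np.float64(0.034), np.float64(-0.022), np.float64(-0.0), np.float64(-0.105)]
 [np.float64(0.036), np.float64(-0.018), np.float64(-0.0), np.float64(-0.105)]
 [np.float64(0.038), np.float64(-0.014), np.float64(-0.0), np.float64(-0.105)]
 [np.float64(0.039), np.float64(-0.01), np.float64(-0.0), np.float64(-0.105)]
 [np.float64(0.04), np.float64(-0.006), np.float64(-0.0), np.float64(-0.105)]
(470, 230, 155, 100)
 4
 [np.float64(0.044), np.float64(0.002), np.float64(-0.0), np.float64(-0.087)]
 [np.float64(0.043), np.float64(0.006), np.float64(-0.0), np.float64(-0.087)]
 [np.float64(0.042), np.float64(0.01), np.float64(-0.0), np.float64(-0.087)]
 [np.float64(0.041), np.float64(0.014), np.float64(-0.0), np.float64(-0.087)]
(610.2, 366.3, 150, 116.85)
 5
 [np.float64(0.022), np.float64(0.032), np.float64(0.001), np.float64(-0.059)]
 [np.float64(0.02), np.float64(0.034), np.float64(0.001), np.float64(-0.059)]
 [np.float64(0.018), np.float64(0.035), np.float64(0.001), np.float64(-0.059)]
 [np.float64(0.016), np.float64(0.036), np.float64(0.001), np.float64(-0.059)]
 [np.float64(0.014), np.float64(0.037), np.float64(0.001), np.float64(-0.059)]
```

View pics/w8.png

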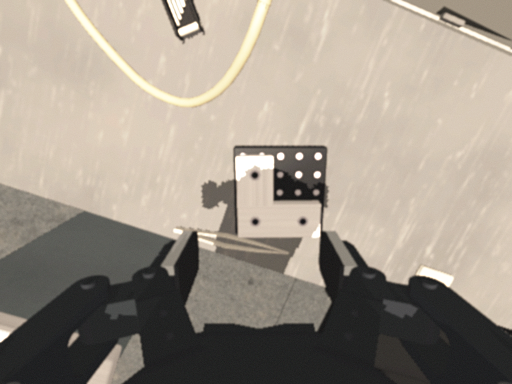

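LB lies square on the large board at columns 235–322, with its notch at the upper right (300,180). On to LA.

Request:
send_rows --increments '[[[0.001, -0.029, 0], [0, 0, -0.132], 0.062], [[0.005, -0.029, 0], [0, 0, -0.132], 0.062], [[0.009, -0.028, 0], [0, 0, -0.132], 0.062], [[0.013, -0.026, 0], [0, 0, -0.132], 0.062], [[0.034, -0.022, 0], [0, 0, -0.105], 0.062], [[0.036, -0.018, 0], [0, 0, -0.105], 0.062], [[0.038, -0.014, 0], [0, 0, -0.105], 0.062], [[0.039, -0.01, 0], [0, 0, -0.105], 0.062]]'

```text
t: 20.6
position: [0.4208, 0.0232, 0.1527]
eef_rot: [-2.501, -1.9, 0.003]
contact_force: [0.9, -0.3, -0.1]
gripper_width: 0.725
grasp_force: 0.0
```

Request:
send_rows --increments '[[[0.04, -0.006, 0], [0, 0, -0.105], 0.062], [[0.044, 0.002, 0], [0, 0, -0.087], 0.062], [[0.043, 0.006, 0], [0, 0, -0.087], 0.062], [[0.042, 0.01, 0], [0, 0, -0.087], 0.062], [[0.041, 0.014, 0], [0, 0, -0.087], 0.062], [[0, 0, 0], [0, 0, 0], 0.062]]'

```text
t: 21.2
position: [0.4661, 0.2396, 0.1532]
eef_rot: [-2.003, -2.415, -0.011]
contact_force: [-1.2, -0.7, 0.0]
gripper_width: 0.725
grasp_force: 0.0
```

```bash
python3 -c "
from plan import *
from meas import Lfit
plan([(610.2,366.3,150,116.85)],step=.047,dt=8.2)
d=snap('wrist','w9.png');r=Lfit(d,pix(d,[.6059,.3407,.014])[0],0,0,.014,rad=70,th=190);print('LA',r['ctr'],r['cen'],r['wh'],r['ang'])
t=snap('top','t3.png');
for n,p in(('LB',[.4336,-.277,.026]),('SA',[.446,.1675,.04])):
  r=Lfit(t,pix(t,p)[0],0,0,p[2]);print(n,r['ctr'],r['cen'],r['wh'],r['ang'])
"
```

```text
now [466.1 239.6 153.2] psi 100.7 tilt [7.6 2.6] grip 0.725
(610.2, 366.3, 150, 116.85)
 5
 [np.float64(0.02), np.float64(0.033), np.float64(0.001), np.float64(-0.057)]
 [np.float64(0.018), np.float64(0.034), np.float64(0.001), np.float64(-0.057)]
 [np.float64(0.016), np.float64(0.035), np.float64(0.001), np.float64(-0.057)]
 [np.float64(0.014), np.float64(0.036), np.float64(0.001), np.float64(-0.057)]
 [np.float64(0.012), np.float64(0.037), np.float64(0.001), np.float64(-0.057)]
LA [593.3577 342.9182] [605.069  339.1341] (83.57978820800781, 83.8636245727539) -63.170994
LB [ 431.0686 -275.2397] [ 419.8339 -269.9625] (85.34757995605469, 85.39968872070312) -69.974495
SA [471.1488 128.4764] [480.6287 120.4509] (92.82315826416016, 50.463504791259766) -89.97747
```

Request:
send_rows --increments '[[[0.02, 0.033, 0], [0, 0, -0.057], 0.062], [[0.018, 0.034, 0], [0, 0, -0.057], 0.062], [[0.016, 0.035, 0], [0, 0, -0.057], 0.062], [[0.014, 0.036, 0], [0, 0, -0.057], 0.062], [[0.012, 0.037, 0], [0, 0, -0.057], 0.062], [[0, 0, 0], [0, 0, 0], 0.062], [[0, 0, 0], [0, 0, 0], 0.062], [[0, 0, 0], [0, 0, 0], 0.062]]'

```text
t: 22.1
position: [0.6101, 0.3564, 0.1524]
eef_rot: [1.655, 2.67, -0.006]
contact_force: [-0.5, -0.6, 1.0]
gripper_width: 0.728
grasp_force: 0.0
```

```bash
python3 -c "
from plan import *
from meas import Lfit
plan([(609.8,365.4,1,116.85)],step=1)
d=snap('wrist','w10.png')"
```

```text
now [610.1 356.4 152.4] psi 116.4 tilt [-2.2 -3.1] grip 0.728
(609.8, 365.4, 1, 116.85)
 1
 [np.float64(0.008), np.float64(0.004), np.float64(0.151), np.float64(-0.007)]
```

View pics/w10.png

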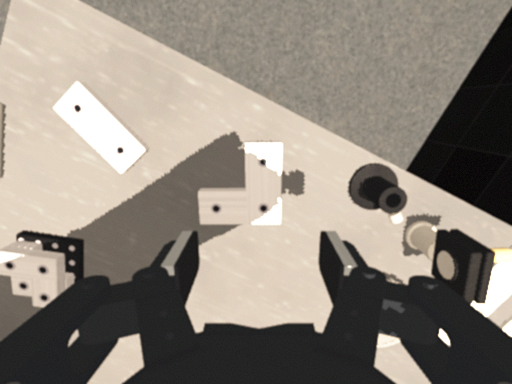

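LA's x leg covers columns 245–282, pointing up in the image. The black stand at (375,190) is about 65 mm from the outer finger. Descending.

Request:
send_rows --increments '[[[0.008, 0.004, 0.03], [0, 0, -0.007], 0.062], [[0, 0, 0.04], [0, 0, 0], 0.062], [[0, 0, 0.03], [0, 0, 0], 0.062], [[0, 0, 0.02], [0, 0, 0], 0.062], [[0, 0, 0.01], [0, 0, 0], 0.062], [[0, 0, 0], [0, 0, 0], 0.062], [[0, 0, 0], [0, 0, 0], 0.062]]'

```text
t: 22.85
position: [0.6119, 0.3684, 0.0248]
eef_rot: [1.645, 2.676, 0.003]
contact_force: [-0.7, -0.1, 0.7]
gripper_width: 0.727
grasp_force: 0.0
```

```bash
python3 -c "
from plan import *
plan([(609.8,365.4,1,116.85)],step=1);print(arm.get_state()['contact_force'])"
```

```text
now [611.9 368.4  24.8] psi 116.9 tilt [0.6 2.2] grip 0.727
(609.8, 365.4, 1, 116.85)
 1
 [np.float64(-0.002), np.float64(-0.003), np.float64(0.024), np.float64(0.0)]
[-0.6560171  -0.11452603  0.69958667]
```

Request:
send_rows --increments '[[[-0.002, -0.003, 0.012], [0, 0, 0], 0.062], [[0, 0, 0.008], [0, 0, 0], 0.062], [[0, 0, 0.003], [0, 0, 0], 0.062], [[0, 0, 0], [0, 0, 0], 0.062], [[0, 0, 0], [0, 0, 0], 0.062], [[0, 0, 0], [0, 0, 0], 0.062]]'

```text
t: 23.45
position: [0.6096, 0.3649, 0.0006]
eef_rot: [1.644, 2.677, 0.001]
contact_force: [0.2, 0.1, -0.3]
gripper_width: 0.719
grasp_force: 0.0
```

Request:
send_rows --increments '[[[0, 0, 0], [0, 0, 0], 0.03], [[0, 0, 0], [0, 0, 0], 0.03], [[0, 0, 0], [0, 0, 0], 0.03], [[0, 0, 0], [0, 0, 0], 0.03], [[0, 0, 0], [0, 0, 0], 0.03], [[0, 0, 0], [0, 0, 0], 0.03], [[0, 0, 0], [0, 0, 0], 0.03]]' --force 80

```text
t: 24.15
position: [0.6097, 0.365, 0.001]
eef_rot: [1.644, 2.676, 0.002]
contact_force: [-0.0, -0.4, 6.1]
gripper_width: 0.395
grasp_force: 81.2
```

Request:
send_rows --increments '[[[0, 0, -0.01], [0, 0, 0], 0.03], [[0, 0, -0.03], [0, 0, 0], 0.03], [[0, 0, -0.04], [0, 0, 0], 0.03], [[0, 0, -0.04], [0, 0, 0], 0.03], [[0, 0, -0.03], [0, 0, 0], 0.03], [[0, 0, 0], [0, 0, 0], 0.03], [[0, 0, 0], [0, 0, 0], 0.03]]'

```text
t: 24.85
position: [0.6092, 0.3642, 0.1502]
eef_rot: [1.644, 2.677, -0.001]
contact_force: [-0.5, 0.0, -2.1]
gripper_width: 0.396
grasp_force: 80.4
```

```bash
python3 -c "
from plan import *
plan([(450,190,150,118),(430,20,150,115),(400,-150,150,112),(451,-256,150,109.8)],step=.043,dt=8.2)"
```

```text
now [609.2 364.2 150.2] psi 116.9 tilt [-0.6 -0.3] grip 0.396
(450, 190, 150, 118)
 6
 [np.float64(-0.014), np.float64(-0.037), np.float64(0.0), np.float64(-0.003)]
 [np.float64(-0.014), np.float64(-0.037), np.float64(0.0), np.float64(-0.003)]
 [np.float64(-0.014), np.float64(-0.037), np.float64(0.0), np.float64(-0.003)]
 [np.float64(-0.014), np.float64(-0.037), np.float64(0.0), np.float64(-0.003)]
 [np.float64(-0.013), np.float64(-0.037), np.float64(0.0), np.float64(-0.003)]
 [np.float64(-0.013), np.float64(-0.037), np.float64(0.0), np.float64(-0.003)]
(430, 20, 150, 115)
 4
 [np.float64(-0.035), np.float64(-0.024), np.float64(-0.0), np.float64(0.013)]
 [np.float64(-0.035), np.float64(-0.024), np.float64(-0.0), np.float64(0.013)]
 [np.float64(-0.036), np.float64(-0.023), np.float64(-0.0), np.float64(0.013)]
 [np.float64(-0.036), np.float64(-0.023), np.float64(-0.0), np.float64(0.013)]
(400, -150, 150, 112)
 5
 [np.float64(-0.028), np.float64(-0.02), np.float64(-0.0), np.float64(0.01)]
 [np.float64(-0.028), np.float64(-0.02), np.float64(-0.0), np.float64(0.01)]
 [np.float64(-0.029), np.float64(-0.019), np.float64(-0.0), np.float64(0.01)]
 [np.float64(-0.029), np.float64(-0.019), np.float64(-0.0), np.float64(0.01)]
 [np.float64(-0.029), np.float64(-0.019), np.float64(-0.0), np.float64(0.01)]
(451, -256, 150, 109.8)
 3
 [np.float64(-0.039), np.float64(0.003), np.float64(-0.0), np.float64(0.013)]
 [np.float64(-0.039), np.float64(0.003), np.float64(-0.0), np.float64(0.013)]
 [np.float64(-0.039), np.float64(0.004), np.float64(-0.0), np.float64(0.013)]
```

Request:
send_rows --increments '[[[-0.014, -0.037, 0], [0, 0, -0.003], 0.03], [[-0.014, -0.037, 0], [0, 0, -0.003], 0.03], [[-0.014, -0.037, 0], [0, 0, -0.003], 0.03], [[-0.014, -0.037, 0], [0, 0, -0.003], 0.03], [[-0.013, -0.037, 0], [0, 0, -0.003], 0.03], [[-0.013, -0.037, 0], [0, 0, -0.003], 0.03], [[-0.035, -0.024, 0], [0, 0, 0.013], 0.03], [[-0.035, -0.024, 0], [0, 0, 0.013], 0.03]]'

```text
t: 25.65
position: [0.4372, 0.104, 0.149]
eef_rot: [-1.651, -2.669, 0.005]
contact_force: [1.4, -0.0, -2.3]
gripper_width: 0.394
grasp_force: 80.7
```

Request:
send_rows --increments '[[[-0.036, -0.023, 0], [0, 0, 0.013], 0.03], [[-0.036, -0.023, 0], [0, 0, 0.013], 0.03], [[-0.028, -0.02, 0], [0, 0, 0.01], 0.03], [[-0.028, -0.02, 0], [0, 0, 0.01], 0.03], [[-0.029, -0.019, 0], [0, 0, 0.01], 0.03], [[-0.029, -0.019, 0], [0, 0, 0.01], 0.03], [[-0.029, -0.019, 0], [0, 0, 0.01], 0.03]]'

```text
t: 26.35
position: [0.3967, -0.1504, 0.149]
eef_rot: [-1.754, -2.602, 0.001]
contact_force: [0.9, -0.0, -2.0]
gripper_width: 0.397
grasp_force: 80.7
```

Request:
send_rows --increments '[[[-0.039, 0.003, 0], [0, 0, 0.013], 0.03], [[-0.039, 0.003, 0], [0, 0, 0.013], 0.03], [[-0.039, 0.004, 0], [0, 0, 0.013], 0.03], [[0, 0, 0], [0, 0, 0], 0.03], [[0, 0, 0], [0, 0, 0], 0.03], [[0, 0, 0], [0, 0, 0], 0.03]]'

```text
t: 26.95
position: [0.449, -0.2531, 0.1492]
eef_rot: [-1.802, -2.569, 0.0]
contact_force: [-0.3, 0.2, -2.0]
gripper_width: 0.397
grasp_force: 80.7
```

```bash
python3 -c "
from plan import *
plan([(451,-256.7,40,109.9)],step=1)
d=snap('wrist','w11.png')"
```

```text
now [ 449.  -253.1  149.2] psi 109.9 tilt [ 2.9 -2.2] grip 0.397
(451, -256.7, 40, 109.9)
 1
 [np.float64(-0.004), np.float64(0.001), np.float64(0.109), np.float64(0.0)]
```

View pics/w11.png

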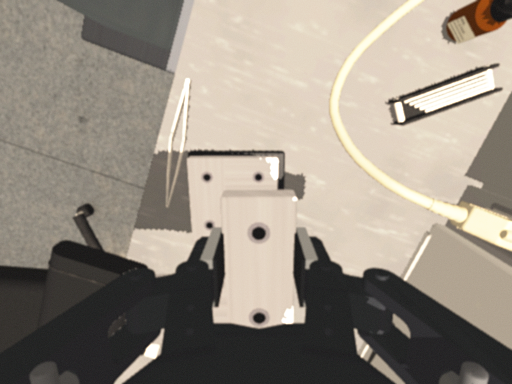

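The lower plate LB has its corner at the upper left (188,155). LA is held with its corner at the lower right, half a turn apart as required. Lowering.

Request:
send_rows --increments '[[[-0.003, 0.001, 0.03], [0, 0, 0], 0.03], [[0, 0, 0.04], [0, 0, 0], 0.03], [[0, 0, 0.03], [0, 0, 0], 0.03], [[0, 0, 0.012], [0, 0, 0], 0.03], [[0, 0, 0.002], [0, 0, 0], 0.03], [[0, 0, 0], [0, 0, 0], 0.03], [[0, 0, 0], [0, 0, 0], 0.03], [[0, 0, 0], [0, 0, 0], 0.03]]'

```text
t: 27.8
position: [0.4532, -0.2575, 0.0375]
eef_rot: [1.805, 2.568, 0.001]
contact_force: [0.1, 0.7, -1.6]
gripper_width: 0.395
grasp_force: 80.7
```

```bash
python3 -c "
from plan import *
plan([(451,-256.7,27.3,109.9)],step=1);print(arm.get_state()['contact_force'])"
```

```text
now [ 453.2 -257.5   37.5] psi 109.8 tilt [-1.7  1.8] grip 0.395
(451, -256.7, 27.3, 109.9)
 1
 [np.float64(0.001), np.float64(-0.002), np.float64(0.01), np.float64(-0.002)]
[ 0.08672851  0.73892369 -1.59220429]
```

Request:
send_rows --increments '[[[0.001, -0.002, 0.005], [0, 0, 0], 0.03], [[0, 0, 0.003], [0, 0, 0], 0.03], [[0, 0, 0.002], [0, 0, 0], 0.03], [[0, 0, 0], [0, 0, 0], 0.03], [[0, 0, 0], [0, 0, 0], 0.03]]'

```text
t: 28.3
position: [0.4498, -0.2569, 0.0269]
eef_rot: [1.806, 2.57, -0.002]
contact_force: [-1.2, 0.1, 7.3]
gripper_width: 0.399
grasp_force: 81.7
```

```bash
python3 -c "
from plan import *
plan([(451,-256.7,27.3,109.9)],step=1);print(arm.get_state()['contact_force'])"
```

```text
now [ 449.8 -256.9   26.9] psi 109.8 tilt [-0.8 -0.8] grip 0.399
(451, -256.7, 27.3, 109.9)
 1
 [np.float64(-0.0), np.float64(0.001), np.float64(-0.0), np.float64(-0.001)]
[-1.24347912  0.06616438  7.32955001]
```

Contact at 7 N, so the plate is seated. Release, retreat and check.

Request:
send_rows --increments '[[[0, 0, 0], [0, 0, 0], 0.052], [[0, 0, 0], [0, 0, 0], 0.052], [[0, 0, 0], [0, 0, 0], 0.052], [[0, 0, -0.01], [0, 0, 0], 0.052], [[0, 0, -0.03], [0, 0, 0], 0.055], [[0, 0, -0.04], [0, 0, 0], 0.055], [[0, 0, -0.04], [0, 0, 0], 0.055]]'

```text
t: 29.0
position: [0.4497, -0.2564, 0.148]
eef_rot: [-1.804, -2.57, -0.0]
contact_force: [1.0, -1.2, -0.4]
gripper_width: 0.646
grasp_force: 0.0
```

Request:
send_rows --increments '[[[0.03, -0.03, -0.01], [0, 0, 0.03], 0.055], [[0.035, -0.015, 0], [0, 0, 0.03], 0.055], [[0.035, 0, 0], [0, 0, 0.03], 0.055], [[0.035, 0.005, 0], [0, 0, 0.03], 0.055], [[0.035, 0.005, 0], [0, 0, 0.03], 0.055], [[0, 0, 0], [0, 0, 0], 0.055], [[0, 0, 0], [0, 0, 0], 0.055]]'

```text
t: 29.7
position: [0.3701, -0.1057, 0.1568]
eef_rot: [1.989, 2.43, -0.0]
contact_force: [-0.7, -0.9, 0.1]
gripper_width: 0.643
grasp_force: 0.0
```

```bash
python3 -c "
from plan import *
from meas import Lfit
plan([(430,-50,160,100)])
t=snap('top','t4.png')
for n,p in(('Ltop',[.4336,-.277,.04]),('Stop',[.446,.1675,.04]),('bar',[.453,.335,.014])):
  r=Lfit(t,pix(t,p)[0],0,0,p[2]);print(n,r['ctr'],r['cen'],r['wh'],r['ang'])
i=t['pixels'][:,:,::-1]; a=cv2.resize(i[190:260,280:370],None,fx=4,fy=4);b=cv2.resize(i[190:260,100:200],None,fx=4,fy=4)
cv2.imwrite('pics/t4c.png',np.hstack([b,a]))"
```

```text
now [ 370.1 -105.7  156.8] psi 101.4 tilt [-0.9  0.3] grip 0.643
(430, -50, 160, 100)
 3
 [np.float64(0.014), np.float64(0.023), np.float64(-0.001), np.float64(0.008)]
 [np.float64(0.014), np.float64(0.023), np.float64(-0.001), np.float64(0.008)]
 [np.float64(0.015), np.float64(0.023), np.float64(-0.001), np.float64(0.008)]
Ltop [ 431.9735 -275.9559] [ 448.4374 -281.5622] (84.5051040649414, 85.00897979736328) -70.03937
Stop [445.9247 166.5178] [445.9399 167.0231] (61.18903350830078, 61.689666748046875) -73.01173
bar [453.0443 335.0838] [453.0672 335.0528] (36.83994674682617, 85.33392333984375) -22.028254
```

View pics/t4c.png

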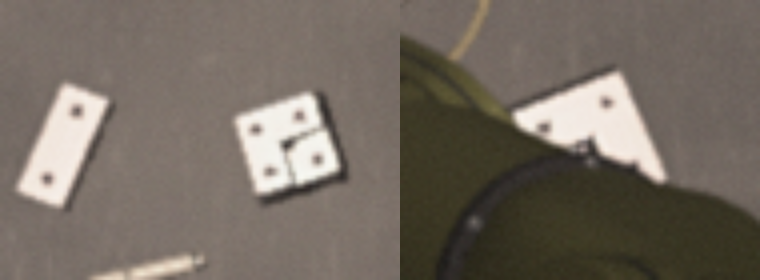

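Both piles look right. The small pile is centred and the bar has not moved. The arm hides part of the large pile, so I'll clear it for a numeric check.

Request:
send_rows --increments '[[[0.04, 0.005, 0], [0, 0, 0], 0.055], [[0.04, 0.005, 0], [0, 0, 0], 0.055], [[0.04, 0.01, 0], [0, 0, 0], 0.055], [[0.04, 0.01, 0], [0, 0, 0], 0.055], [[0, 0, 0], [0, 0, 0], 0.055], [[0, 0, 0], [0, 0, 0], 0.055], [[0, 0, 0], [0, 0, 0], 0.055]]'

```text
t: 30.45
position: [0.368, 0.0544, 0.1562]
eef_rot: [1.997, 2.424, -0.003]
contact_force: [-0.1, -0.8, -0.4]
gripper_width: 0.642
grasp_force: 0.0
```

```bash
python3 -c "
from h import *
from meas import Lfit
t=snap('top','t5.png');s=arm.get_state();print(s['position'],abs(s['dq']).max())
p=[.4336,-.277,.04];r=Lfit(t,pix(t,p)[0],0,0,.04);print(r['ctr'],r['cen'],r['wh'],r['ang'],r['area'])
im=t['pixels'];u,v=pix(t,p)[0].astype(int);print(cv2.cvtColor(im,7)[v-20:v+21:2,u-20:u+21:2])"
```

```text
[0.368  0.0543 0.1562] 0.004403524710881614
[ 430.6894 -274.2492] [ 430.7901 -274.7379] (85.01953125, 87.8660659790039) -70.08982 7110.089779021451
[[113 116 111 110 112 107 107 110 117 105 105 102 107  98 104 102 101 104
  104 103 104]
 [111 116 110 107 111 110 108 103 113 106 100  89  68  98 109 105 102 104
  103 103 105]
 [108 113 112 114 110 112 110 109 104  82  77 145 195 232 182  98 105 105
  105 103 105]
 [109 110 111 109 112 109  96  74 109 168 230 237 235 234 225 116 102 104
  107 108 105]
 [111 114 115 100  76  81 151 197 234 237 235 232 223 232 235 157 100 105
  107 106 103]
 [109  87  73 114 172 233 240 236 233 232 234 223 102 198 234 223 100 103
  106 104 109]
 [ 79 155 203 239 240 235 234 234 236 236 234 235 209 232 233 236 145  99
  106 109 105]
 [ 93 244 237 237 235 229 238 236 235 235 233 233 235 234 234 232 215 101
  104 106 103]
 [ 75 225 240 229 117 164 237 235 236 235 235 235 233 232 232 231 231 135
  102 105 107]
 [ 52 151 242 239 211 208 237 236 237 240 217 234 232 233 233 230 231 192
  101 106 104]
 [ 56  82 225 238 238 239 236 233 204 127  75 223 236 233 232 
[... 217 characters left out ...]
7 236 241 238 236 236 235 235 238 231 169 238 233 169 145 233
  232 157 103]
 [111 107  56 190 240 237 235 235 237 234 235 237 188 235 234 224 222 234
  233 216 106]
 [109 119  61 133 243 237 237 227 235 235 236 236 227 180 238 233 236 237
  216 157 106]
 [110 110  96  57 222 238 236 132 204 236 235 235 237 156 237 236 211 128
   71  96 109]
 [110 111 110  54 141 240 232 188 216 236 236 236 239 196 151 101  74 100
  112 109 109]
 [111 110 113  96  71 239 238 237 238 238 238 220 143  86  97 112 111 109
  110 111 112]
 [111 110 117 106  51 176 243 238 232 196 111  79 103 122 109 110 108 112
  105 112 111]
 [111 112 111 110  77  94 211 141  99  96 110 113 111 117 111 113 110 109
  111 109 111]]
```

The large pile measures about 85 x 88 mm, square with the board and within about 3 mm of its centre. The arm is clear and still, so I'm handing in.

```bash
python3 -c "
from cell import arm
print(arm.job_done())"
```

```text
the job is handed in; nothing more can be done
None
```

The job is handed in at about 30 s: camera checks put both piles within about 4 mm of their board centres, square, upper plate turned half a turn, and the bar hadn't moved; the judge returned no verdict.

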